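Stop the press and point out the short blank

ROBOT

A 6-joint arm with a two-finger parallel gripper is mounted at the origin on the work surface. World frame = base frame: x ahead of the robot, y to its left, z up, the work surface at z = 0. Lengths are in m, angles in rad, forces in N, time in s.
With the tool pointing down it reaches from about 0.375 to 0.9 m from the base axis. Payload 3.1 kg.
Tool frame: the origin (TCP) lies between the finger pads, 19 mm behind the fingertips; this is the grasp point; z points along the fingers, y is the line along which they close (so a half turn about z gives the same grasp; the last joint's range is limited). The gripper opens to 87 mm and grips with 3 to 60 N. Pads are 19 mm wide; open, the fingers measure 117 mm over their backs; the gripper's body (75 mm by 190 mm) begins 51 mm behind the grasp point.
Start: joints at [-1.3, 0.527, 1.433, -0, 1.181, -0.178], TCP at [0.271, -0.563, 0.241] pointing down, gripper open.
Joint ranges: [-3.08, 3.08], [-0.75, 2.2], [0.22, 2.44], [-1.43, 4.57], [0, 2.65], [-2.85, 2.85]. Speed limits (rad/s): [2.79, 2.79, 3.14, 3.14, 3.14, 3.14].

INTERFACE

Orientations are given as a unit quaternion [x, y, z, w].
In Python, from rig import robot gives the robot as it stands. The module is installed in compiled form; this text tells all that it offers.
- The arm moves only by the tool play_rows, never from a script. Its arguments are lists of equal length, an entry for each row: "gripper": the closure, from -1 (fully open) to 1 (shut); "delta_pos": the shift along the tool's x, y, z in cm, a list of three; "turn": the turn, a rotation vector about the tool's x, y, z in rad, a list of three. A call has 1 to 12 rows; each row is the pose to reach, as a shift and turn from the pose commanded when the call began, along the tool's axes at that moment; what a row does not reach only later rows make up. A row lasts 1/8 s, in which the tool goes at most 62.5 mm and 10.7 degrees, less where a joint would pass 70% of its speed; a pose out of reach is approached as far as the arm can. A call with a gripper value outside its range is refused whole. The fingers move at their own pace and stop on an object; "squeeze" is the grip in N (left out, the last holds). Time passes only in rows, so rows that repeat a pose let the fingers close. It gives the time, the measured TCP pose, the force, the opening and the grip force at its end, in the units of the state.
- robot.get_obs(): the state, without advancing time (a new reading comes with each control period).
- robot.camera(name): name is "side" or "top" or "wrist"; returns a dict with "color" (420x560x3 uint8, red, green, blue), "vfov" (degrees; the focal length in pixels is half the picture's height over the tangent of half this angle, whatever the lens; pixels are square), "cx", "cy" (the principal point, pixels), "R" (3x3) and "t" (3): a world point X has camera coordinates R X + t. Camera axes: x right, y down, z forward; pixel columns grow to the right and rows downward; lengths in m; the calibration is good to about 2 mm. A picture is of the moment at which its call begins. There is no depth.
- robot.hand_in(): hands the job in; it is judged then, once.
The state is a dict: "time": time; "q": joint angles; "joint_velocities": joint speeds; "joint_torque": joint torques, N m; "position": TCP position; "tool_rot": TCP orientation; "ft_force": force on the tool from outside, world axes, zero at the start; "moment": the same for the moment, N m; "grip_width": finger opening in m; "grip_force": force on a finger pad.
Only numpy, scipy, OpenCV 4.12 (cv2) and the standard library are available. Lean on these libraries where they do the work, as an engineer would, in place of code of your own. Each camera call takes 0.05 s, during which the arm holds its last target. There are 200 camera calls.

TASK

The clay press has turned out a bad piece: stop it by pushing the mushroom-headed stop button on the bench control box fully in so that it stays down, not the flush start button in its guard ring. Then point out the short-pressed blank on the ware board, the one clearly lower than the rest because its neck did not fill: bring the fingertips a centimetre or two above the middle of its top, hold there for at least two seconds, and finish still pointing at it. The clay is soft, so touch none of the blanks, and leave the start button, die ring, brush and bottle alone.

Things in the scene. Friction and masses are not known exactly. Their poses are not given: they have to be found in the camera images.
- blank_short: the short-pressed blank: same soft clay and same flared foot (82 mm across) as the other five, but the neck stops as a plain 53 mm ring without a rim and it is only 38 mm tall. It stands on the ware board in any of the six places, about 105 to 110 mm centre to centre from its neighbours, which are 38 mm taller. Origin: centre of its underside, z up. Not to be touched
- blank_short_top (a point): centre of the mouth of the short blank, 38 mm above its underside, level with its top edge: the point to point at. Its z axis points up
- blank_a: one of five well pressed blanks of soft unfired grey-brown clay: round, hollow, flared foot 82 mm across, waisted neck 47 mm across with a thicker 54 mm rim at the mouth, 76 mm tall. Origin: centre of its underside, z up. Not to be touched
- blank_b: one of five well pressed blanks of soft unfired grey-brown clay: round, hollow, flared foot 82 mm across, waisted neck 47 mm across with a thicker 54 mm rim at the mouth, 76 mm tall. Origin: centre of its underside, z up. Not to be touched
- blank_c: one of five well pressed blanks of soft unfired grey-brown clay: round, hollow, flared foot 82 mm across, waisted neck 47 mm across with a thicker 54 mm rim at the mouth, 76 mm tall. Origin: centre of its underside, z up. Not to be touched
- blank_d: one of five well pressed blanks of soft unfired grey-brown clay: round, hollow, flared foot 82 mm across, waisted neck 47 mm across with a thicker 54 mm rim at the mouth, 76 mm tall. Origin: centre of its underside, z up. Not to be touched
- blank_e: one of five well pressed blanks of soft unfired grey-brown clay: round, hollow, flared foot 82 mm across, waisted neck 47 mm across with a thicker 54 mm rim at the mouth, 76 mm tall. Origin: centre of its underside, z up. Not to be touched
- board: wooden ware board 220 x 330 mm (x, y) on two battens, its top 36 mm above the bench, fixed; the six blanks stand on it in two rows of three along its y axis. Origin: centre of its underside
- station: grey two-button control box screwed to the bench, 125 x 75 mm (x, y), its lid 62 mm above the bench. Origin: centre of its underside; the stop button stands 30 mm to its -x side, the start button 32 mm to its +x side, a conduit leaves at its +x end
- stop_top (a point): centre of the top of the stop button, a black mushroom head 40 mm across standing on the box: 96.5 mm above the bench when out, 88.5 mm when pushed in. It moves straight down with the button
- stop (a joint): travel of the stop button in m: 0 out, 0.008 fully in. It moves against about 5 N of friction (a push of 8 to 12 N seats it), has no return spring and stays where it is left
- start_top (a point): centre of the top of the flush start button, pale, 25 mm across, sunk just below its 38 mm metal guard ring, 71.5 mm above the bench
- start (a joint): travel of the start button in m: 0 out, 0.005 fully in; springs back. Must not be pressed
- die_ring: bystander: loose steel die ring, 116 mm outside, 84 mm inside, 36 mm high, at the far side of the bench. Origin: centre of its underside
- brush: bystander: loose hand brush lying to the right (-y) of the work. Origin: underside of its middle
- oil: bystander: loose grey bottle of release oil, 60 mm across, 130 mm tall, to the left (+y) of the work. Origin: centre of its underside
There are look-alikes about, which are no part of the job. There is more than one size of the station; the job needs the smaller.

How it is judged:
By the outcome, as a careful person would: the job done as asked, in the order asked, and still so for the second after the job is handed in, with the robot touching nothing.
It also fails if it takes over 38 s, if anything falls off the work surface, if the arm or the gripper's body presses on something with over 40 N, if the wrist force passes 120 N, or if a joint passes its speed limit or range.

## Working session

There is one attempt and no reset: what is moved stays moved. The work goes in short steps, Python scripts to look and compute and a tool call to move; the robot and the scene stay as the last step left them, time stands still between calls to the robot, and variables do not carry over. Pictures are saved under pics/ and viewed, at most 10 in all, crops included, and the job is handed in when it is done.

Besides the shell and the picture viewer there is one more tool, called after "Request:" in YAML: its name, and indented under it one key for each argument. play_rows: Moves the arm, as the interface text tells. Its arguments: {"type":"object","properties":{"gripper":{"type":"array","items":{"type":"number"}},"delta_pos":{"type":"array","items":{"type":"array","items":{"type":"number"}}},"turn":{"type":"array","items":{"type":"array","items":{"type":"number"}}},"squeeze":{"type":"number"}},"required":["gripper","delta_pos","turn"]}

```bash
mkdir -p pics; cat > h.py <<'E'
import numpy as np,cv2,pickle
def grab(robot,n,tag):
    c=robot.camera(n); cv2.imwrite(f'pics/{tag}.png',c['color'][:,:,::-1]); pickle.dump(c,open(f'{tag}.pkl','wb')); return c
def ray(c,u,v):
    f=c['color'].shape[0]/2/np.tan(np.radians(c['vfov'])/2)
    R=np.array(c['R']);t=np.array(c['t'])
    return -R.T@t, R.T@np.array([(u-c['cx'])/f,(v-c['cy'])/f,1])
def atz(c,u,v,z):
    o,d=ray(c,u,v); return o+d*(z-o[2])/d[2]
def proj(c,X):
    f=c['color'].shape[0]/2/np.tan(np.radians(c['vfov'])/2)
    p=np.array(c['R'])@np.array(X)+np.array(c['t']); return p[:2]/p[2]*f+[c['cx'],c['cy']]
E
python3 - <<'E'
from rig import robot
from h import *
for n in('top','side'):
    c=grab(robot,n,n+'0'); print(n,c['vfov'],c['cx'],c['cy'],ray(c,280,210))
o=robot.get_obs(); print(o['time'],o['position'],o['tool_rot'],o['ft_force'],o['grip_width'])
E
```

```text
top 49.85261677197166 271.0466047049211 211.79070549160625 (array([ 0.23215269, -0.01084939,  1.50075514]), array([ 0.1958172 , -0.01123859, -0.98078419]))
side 51.803523133120095 286.38081566609407 213.3203380009318 (array([0.2629253 , 0.63822718, 0.87776289]), array([ 0.27291222, -0.60216963, -0.75045808]))
0.1 [ 0.27103985 -0.56247381  0.24037918] [ 9.74927193e-01  2.22521968e-01 -4.50163729e-05 -9.69399951e-04] [-0.17761017  0.3701953   0.11004295] 0.08674648387422608
```

View pics/top0.png

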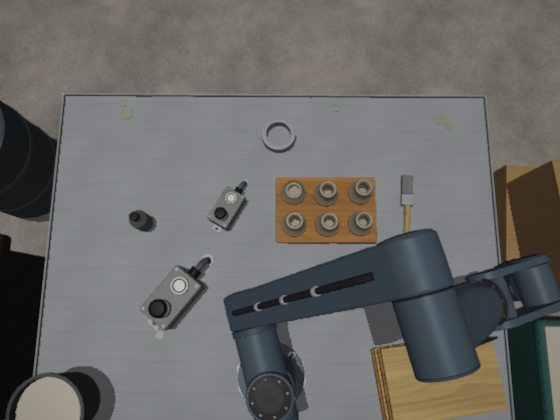

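View pics/side0.png

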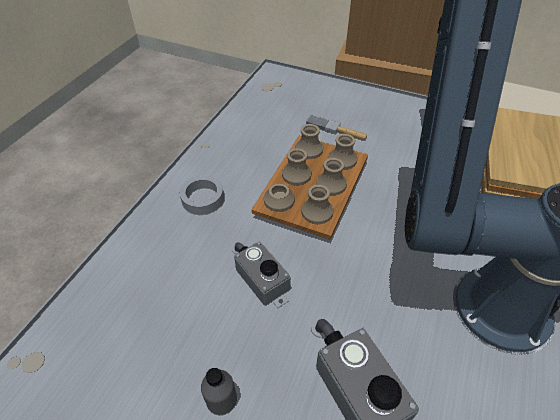

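The top view shows the smaller station at about (227,208), with its black stop at (221,214) and its start at (231,198). The short blank is at (293,190), the far-left place. The side view agrees: short blank (279,196), stop (269,268). I'll zoom in to refine these positions.

```bash
python3 - <<'E'
from h import *
t=cv2.imread('pics/top0.png');s=cv2.imread('pics/side0.png')
z=lambda i,x,y,w,h,k:cv2.resize(i[y:y+h,x:x+w],None,fx=k,fy=k,interpolation=cv2.INTER_CUBIC)
a=np.vstack([z(t,200,170,66,49,6),z(t,270,170,66,49,6)]); b=np.vstack([z(s,230,230,66,49,6),z(s,250,170,66,49,6)])
cv2.imwrite('pics/z.png',np.hstack([a,b]))
ct=pickle.load(open('top0.pkl','rb'));cs=pickle.load(open('side0.pkl','rb'))
print(atz(ct,221,214,.0965),atz(cs,269,268,.0965),atz(ct,293,190,.074),atz(cs,279,191,.074))
E
```

```text
[0.49818132 0.15976156 0.0965    ] [0.50109211 0.17303074 0.0965    ] [ 0.58354629 -0.06905612  0.074     ] [ 0.5840723  -0.06526832  0.074     ]
```

View pics/z.png

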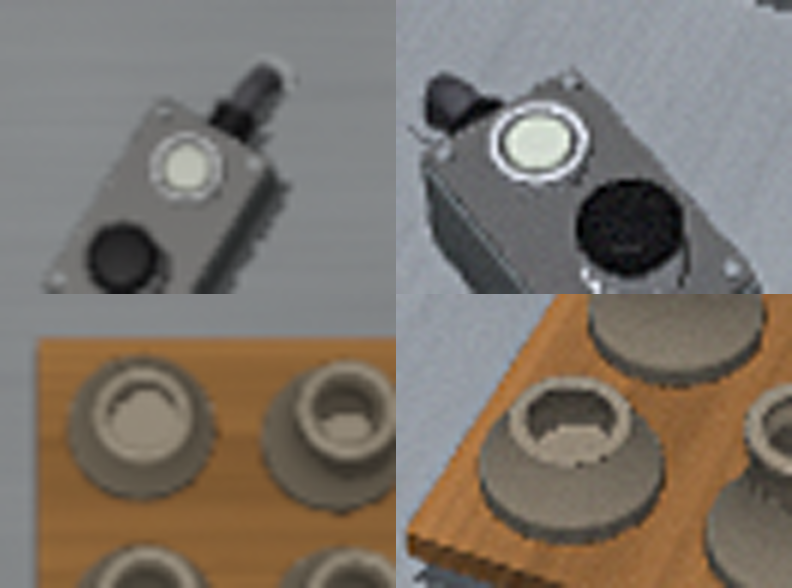

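The zoom puts the stop head at top (220.1,212.4) and side (268.4,267.2). The short rim is at top (293.4,189.6) and side (278.7,191.4).

```bash
python3 - <<'E'
from h import *
ct=pickle.load(open('top0.pkl','rb'));cs=pickle.load(open('side0.pkl','rb'))
def tri(p,q):
    A=np.zeros((3,3));b=np.zeros(3);L=[]
    for c,u in((ct,p),(cs,q)):
        o,d=ray(c,*u);d/=np.linalg.norm(d);P=np.eye(3)-np.outer(d,d);A+=P;b+=P@o;L.append((o,P))
    X=np.linalg.solve(A,b);return X.round(4),[np.linalg.norm(P@(X-o)).round(4) for o,P in L]
for n,p,q,z in(('stop',(220.1,212.4),(268.4,267.2),.0965),('start',(230.6,197.3),(253,253.3),.0715),('short',(293.4,189.6),(278.7,191.4),.074)):
    print(n,tri(p,q),atz(ct,*p,z),atz(cs,*q,z))
# tool frame
from scipy.spatial.transform import Rotation as Ro
R=Ro.from_quat([.974927,.222522,0,0]).as_matrix();print(R.round(3))
for T in((.5,.163,.2),(.5,.163,.3)): print((R.T@(np.array(T)-[.271,-.5625,.2404])*100).round(2))
E
```

```text
stop (array([0.5063, 0.1644, 0.0843]), [np.float64(0.0006), np.float64(0.0006)]) [0.50331857 0.16277139 0.0965    ] [0.50314627 0.17168094 0.0965    ]
start (array([0.5599, 0.1338, 0.0674]), [np.float64(0.0007), np.float64(0.0007)]) [0.55831577 0.13328897 0.0715    ] [0.5590726  0.13644123 0.0715    ]
short (array([ 0.5871, -0.0706,  0.066 ]), [np.float64(0.0003), np.float64(0.0003)]) [ 0.58489191 -0.07035503  0.074     ] [ 0.58419778 -0.06365575  0.074     ]
[[ 0.901  0.434  0.   ]
 [ 0.434 -0.901  0.   ]
 [ 0.     0.    -1.   ]]
[ 52.11 -55.43   4.04]
[ 52.11 -55.43  -5.96]
```

Request:
play_rows:
  gripper: [1, 1, 1, 1, 1, 1, 1, 1, 1, 1, 1, 1]
  squeeze: 5
  delta_pos:
    - [2, -2.1, 0]
    - [5, -5.3, 0]
    - [9, -9.5, 0]
    - [13, -13.7, 0]
    - [17, -17.9, 0]
    - [21, -22.1, 0]
    - [25, -26.3, 0]
    - [29, -30.5, 0]
    - [33, -34.7, 0]
    - [37, -38.9, 0]
    - [41, -43.1, 0]
    - [45, -47.3, 0]
  turn:
    - [0, 0, 0]
    - [0, 0, 0]
    - [0, 0, 0]
    - [0, 0, 0]
    - [0, 0, 0]
    - [0, 0, 0]
    - [0, 0, 0]
    - [0, 0, 0]
    - [0, 0, 0]
    - [0, 0, 0]
    - [0, 0, 0]
    - [0, 0, 0]

```text
time: 1.6
position: [0.4716, 0.0602, 0.2412]
tool_rot: [0.975, 0.223, -0.0, 0.0]
ft_force: [1.2, -1.4, -1.0]
grip_width: 0.0005
grip_force: 0.0
```

Request:
play_rows:
  gripper: [1, 1, 1, 1, 1]
  delta_pos:
    - [4, -4.2, 0]
    - [6.5, -7, 0]
    - [7.7, -8.1, 0]
    - [7.7, -8.1, 0]
    - [7.7, -8.1, 0]
  turn:
    - [0, 0, 0]
    - [0, 0, 0]
    - [0, 0, 0]
    - [0, 0, 0]
    - [0, 0, 0]

```text
time: 2.22
position: [0.5051, 0.1635, 0.241]
tool_rot: [0.975, 0.222, -0.001, 0.0]
ft_force: [-0.1, 0.2, -0.6]
grip_width: 0.0006
grip_force: 0.0
```

```bash
python3 - <<'E'
from rig import robot
from h import *
c=grab(robot,'wrist','w1');s=grab(robot,'side','s1')
o=robot.get_obs(); print(o['time'],o['position'],o['tool_rot'],o['ft_force'],o['grip_width'],o['q'])
p=o['position']
print(ray(c,280,210),proj(c,[.505,.165,.0965]),proj(c,[p[0],p[1],p[2]-.019]),proj(s,[p[0],p[1],p[2]-.019]))
cv2.imwrite('pics/ws.png',cv2.resize(np.vstack([c['color'],s['color']])[:,:,::-1],(400,600)))
E
```

```text
2.325 [0.50531799 0.16336412 0.24120317] [ 9.75140212e-01  2.21588399e-01 -3.70826041e-04  1.05804831e-04] [-0.23419662  0.72335192 -1.27205791] 0.0004881796460338921 [ 1.02284734e-01  4.01861955e-01  1.66709670e+00 -3.41028180e-04
  1.07334466e+00  1.22635774e+00]
(array([0.57025412, 0.19416903, 0.38501218]), array([-0.22615446, -0.10910765, -0.96812607])) [277.51382428 206.10476149] [279.15132954 267.63386268] [267.47756178 227.40682807]
```

View pics/ws.png

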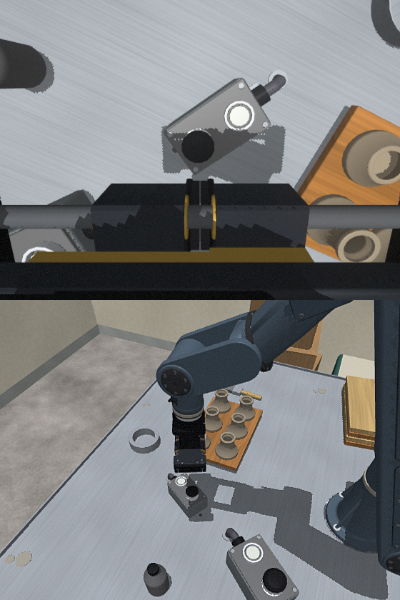

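The wrist view shows the stop at about (276,204). The estimate predicted (277.5,206), so (0.505,0.165) is confirmed, and I'll descend.

Request:
play_rows:
  gripper: [1, 1, 1, 1, 1, 1, 1]
  delta_pos:
    - [0, -0.1, 3]
    - [0, -0.1, 7]
    - [0, -0.1, 10.5]
    - [0, -0.1, 12]
    - [0, -0.1, 12.5]
    - [0, -0.1, 12.9]
    - [0, -0.1, 13.1]
  turn:
    - [0, 0, 0]
    - [0, 0, 0]
    - [0, 0, 0]
    - [0, 0, 0]
    - [0, 0, 0]
    - [0, 0, 0]
    - [0, 0, 0]

```text
time: 3.2
position: [0.5054, 0.1652, 0.1113]
tool_rot: [0.975, 0.223, 0.0, 0.0]
ft_force: [-1.8, -3.3, 5.8]
grip_width: 0.0006
grip_force: 2.4
```

Request:
play_rows:
  gripper: [1, 1, 1]
  delta_pos:
    - [0, 0, 0.2]
    - [0, 0, 0.35]
    - [0, 0, 0.4]
  turn:
    - [0, 0, 0]
    - [0, 0, 0]
    - [0, 0, 0]

```text
time: 3.58
position: [0.5056, 0.1654, 0.1071]
tool_rot: [0.975, 0.223, 0.0, 0.0]
ft_force: [-2.9, -3.2, 12.4]
grip_width: 0.0008
grip_force: 6.4
```

Request:
play_rows:
  gripper: [1, 1]
  delta_pos:
    - [0, 0, 0.1]
    - [0, 0, 0.1]
  turn:
    - [0, 0, 0]
    - [0, 0, 0]

```text
time: 3.82
position: [0.5056, 0.1654, 0.1071]
tool_rot: [0.975, 0.223, 0.001, 0.0]
ft_force: [-4.0, -4.9, 15.9]
grip_width: 0.0005
grip_force: 8.2
```

Position has stopped at 0.1071 while the force rises, so the button is seated. I'll lift and move over to the short blank.

Request:
play_rows:
  gripper: [1, 1, 1, 1, 1, 1, 1, 1, 1, 1, 1, 1]
  delta_pos:
    - [0, 0, -1]
    - [0, 0, -4]
    - [0, 0, -8]
    - [0, 0, -11.5]
    - [0, 0, -13]
    - [-0.3, 2, -13]
    - [-0.8, 7, -13]
    - [-1.4, 12, -13]
    - [-2, 17, -13]
    - [-2.6, 22, -13]
    - [-2.9, 24.4, -13]
    - [-2.9, 24.4, -13]
  turn:
    - [0, 0, 0]
    - [0, 0, 0]
    - [0, 0, 0]
    - [0, 0, 0]
    - [0, 0, 0]
    - [0, 0, 0]
    - [0, 0, 0]
    - [0, 0, 0]
    - [0, 0, 0]
    - [0, 0, 0]
    - [0, 0, 0]
    - [0, 0, 0]

```text
time: 5.32
position: [0.585, -0.0677, 0.2343]
tool_rot: [0.975, 0.221, -0.0, -0.001]
ft_force: [-0.1, 1.4, -0.4]
grip_width: 0.0006
grip_force: 0.0
```

```bash
python3 - <<'E'
from rig import robot
from h import *
c=grab(robot,'wrist','w2');s=grab(robot,'side','s2')
o=robot.get_obs(); print(o['time'],o['position'],o['tool_rot'],o['ft_force'])
print(proj(c,[.585,-.068,.074]),proj(s,[.505,.165,.0885]),proj(s,[.505,.165,.0965]))
k=lambda i:cv2.resize(i,None,fx=6,fy=6,interpolation=cv2.INTER_CUBIC)
q=np.vstack([k(pickle.load(open('side0.pkl','rb'))['color'][235:285,230:270+27]),k(s['color'][235:285,230:297])])
cv2.imwrite('pics/ws2.png',np.hstack([cv2.resize(q,(390,600)),np.vstack([cv2.resize(c['color'],(400,300)),np.zeros((300,400,3),np.uint8)])])[:,:,::-1])
E
```

```text
5.425 [ 0.58403733 -0.06542344  0.23455405] [ 9.74888842e-01  2.22688166e-01 -8.00576807e-04 -1.04150385e-03] [-0.51662666 -0.34285067 -0.06941308]
[279.76954947 202.77038699] [269.02041347 266.62394424] [268.9262728  264.54992752]
```

View pics/ws2.png

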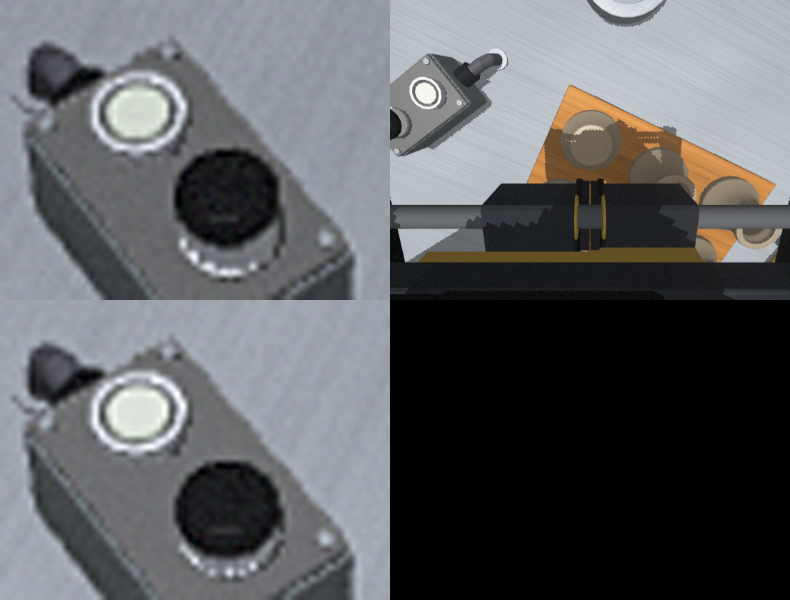

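View pics/w2.png

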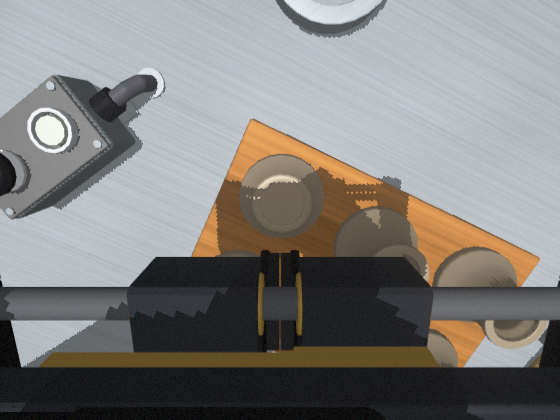

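The stop head sits about 2 px lower than before, so it is down. The short blank's rim is at about (280,201), against a predicted (279.8,202.8). Descending to point.

Request:
play_rows:
  gripper: [1, 1, 1, 1, 1, 1, 1, 1]
  delta_pos:
    - [0, 0, 2]
    - [0, 0, 5.5]
    - [0, 0, 9]
    - [0, 0, 11]
    - [0, 0, 12]
    - [0, 0, 12]
    - [0, 0, 12]
    - [0, 0, 12]
  turn:
    - [0, 0, 0]
    - [0, 0, 0]
    - [0, 0, 0]
    - [0, 0, 0]
    - [0, 0, 0]
    - [0, 0, 0]
    - [0, 0, 0]
    - [0, 0, 0]

```text
time: 6.42
position: [0.5856, -0.0668, 0.1163]
tool_rot: [0.975, 0.223, 0.001, 0.0]
ft_force: [1.1, 0.6, 1.0]
grip_width: 0.0004
grip_force: 0.0
```

```bash
python3 - <<'E'
from rig import robot
from h import *
s=grab(robot,'side','s3');c=grab(robot,'wrist','w3')
o=robot.get_obs(); print(o['time'],o['position'],o['ft_force'])
k=lambda i:cv2.resize(i,None,fx=4,fy=4,interpolation=cv2.INTER_CUBIC)
cv2.imwrite('pics/p3.png',np.hstack([k(s['color'][140:240,230:330]),k(c['color'][140:240,230:330])])[:,:,::-1])
print(proj(s,[.585,-.068,.074]),proj(c,[.585,-.068,.074]))
E
```

```text
6.525 [ 0.58535893 -0.06694458  0.1160255 ] [-0.80694816  0.60082531 -0.25935465]
[279.1032632  190.19601802] [280.14558304 252.52330708]
```

View pics/p3.png

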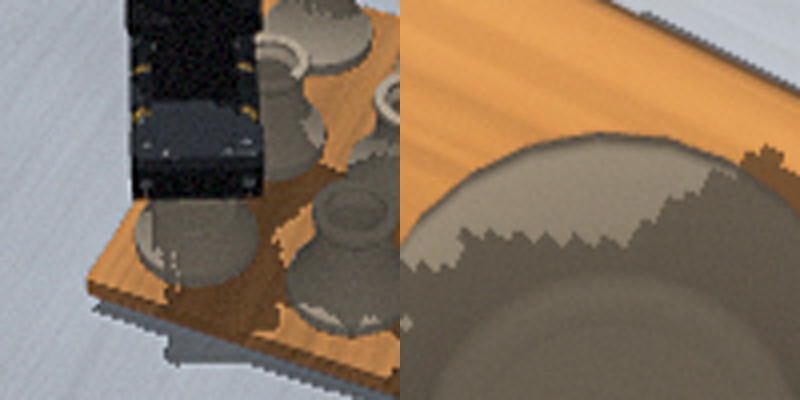

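The side view shows the closed fingers over the short blank with clearance. The wrist view has its rim centred under the tool at about u=383. Now lower 8 mm, to roughly 15 mm above the top, and hold.

Request:
play_rows:
  gripper: [1, 1, 1, 1, 1, 1, 1, 1, 1, 1, 1, 1]
  delta_pos:
    - [0, 0.1, 0.4]
    - [0, 0.1, 0.8]
    - [0, 0.1, 0.8]
    - [0, 0.1, 0.8]
    - [0, 0.1, 0.8]
    - [0, 0.1, 0.8]
    - [0, 0.1, 0.8]
    - [0, 0.1, 0.8]
    - [0, 0.1, 0.8]
    - [0, 0.1, 0.8]
    - [0, 0.1, 0.8]
    - [0, 0.1, 0.8]
  turn:
    - [0, 0, 0]
    - [0, 0, 0]
    - [0, 0, 0]
    - [0, 0, 0]
    - [0, 0, 0]
    - [0, 0, 0]
    - [0, 0, 0]
    - [0, 0, 0]
    - [0, 0, 0]
    - [0, 0, 0]
    - [0, 0, 0]
    - [0, 0, 0]

```text
time: 8.02
position: [0.5854, -0.0677, 0.1073]
tool_rot: [0.975, 0.223, 0.0, -0.0]
ft_force: [0.5, -0.3, -0.1]
grip_width: 0.0006
grip_force: 0.0
```

Request:
play_rows:
  gripper: [1, 1, 1, 1, 1, 1, 1, 1, 1, 1, 1, 1]
  delta_pos:
    - [0, 0, 0]
    - [0, 0, 0]
    - [0, 0, 0]
    - [0, 0, 0]
    - [0, 0, 0]
    - [0, 0, 0]
    - [0, 0, 0]
    - [0, 0, 0]
    - [0, 0, 0]
    - [0, 0, 0]
    - [0, 0, 0]
    - [0, 0, 0]
  turn:
    - [0, 0, 0]
    - [0, 0, 0]
    - [0, 0, 0]
    - [0, 0, 0]
    - [0, 0, 0]
    - [0, 0, 0]
    - [0, 0, 0]
    - [0, 0, 0]
    - [0, 0, 0]
    - [0, 0, 0]
    - [0, 0, 0]
    - [0, 0, 0]

```text
time: 9.52
position: [0.5854, -0.0677, 0.1072]
tool_rot: [0.975, 0.223, 0.0, -0.0]
ft_force: [0.2, -0.5, -0.3]
grip_width: 0.0003
grip_force: 0.0
```

Request:
play_rows:
  gripper: [1, 1, 1, 1]
  delta_pos:
    - [0, 0, 0]
    - [0, 0, 0]
    - [0, 0, 0]
    - [0, 0, 0]
  turn:
    - [0, 0, 0]
    - [0, 0, 0]
    - [0, 0, 0]
    - [0, 0, 0]

```text
time: 10.02
position: [0.5854, -0.0677, 0.1072]
tool_rot: [0.975, 0.223, -0.0, 0.0]
ft_force: [0.1, -0.5, 0.9]
grip_width: 0.0006
grip_force: 0.0
```

```bash
python3 -c "
from rig import robot
print(robot.hand_in())"
```

```text
the job is handed in; nothing more can be done
None
```

I pushed the stop button on the smaller box fully in. The fingertips then held for over 3 s about 14 mm above the middle of the short blank (far-left place on the board) and were still there when I handed the job in at about 10 s; nothing but the stop button was touched.

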